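# Snap in a stub antenna and pull-test it

## Robot

A 7-joint arm with a two-finger parallel gripper is mounted at the origin on the work surface. World frame = base frame: x ahead of the robot, y to its left, z up, the work surface at z = 0. Lengths are in m, angles in rad, forces in N, time in s.
With the tool pointing down it reaches from about 0.35 to 0.9 m from the base axis. Payload 8.1 kg.
Tool frame: the origin (TCP) lies at the very end of the fingers, on their centre line; the grasp point (between the pads) lies 19 mm behind it (grasp_offset is the distance from the TCP to the grasp point, in m); z points along the fingers, y is the line along which they close (so a half turn about z gives the same grasp; the last joint's range is limited). The gripper opens to 92 mm and grips with 3 to 60 N. Pads are 19 mm wide; open, the fingers measure 130 mm over their backs; the gripper's body (75 mm by 190 mm) begins 47 mm behind the grasp point.
Start: joints at [-0.103, 0.434, 0.025, 1.573, -0.012, 1.134, -0.075], TCP at [0.625, -0, 0.227] pointing down, gripper open.
Joint ranges: [-2.62, 2.62], [-0.44, 2.09], [-1.27, 1.32], [0.08, 2.57], [-1.32, 4.46], [0.12, 2], [-2.74, 2.74]. Speed limits (rad/s): [2.22, 2.22, 3.01, 3.01, 3.14, 3.14, 3.14].

## Interface

Orientations are given as a rotation vector (axis times angle).
In Python, from cell import observe, get_image, camera_params, sign_off, silhouettes, grasp_offset gives the robot as it stands. The module is installed in compiled form; this text tells all that it offers.
- The arm moves only by the tool jog_arm, never from a script. Its argument "motion" is a list that holds one entry, the list of rows, each a list of 7 numbers: the shift along the tool's x, y, z in m, then the turn, a rotation vector about the tool's x, y, z in rad, then the closure, from -1 (fully open) to 1 (shut), so that 0 is half open. In form: [[[dx, dy, dz, wx, wy, wz, hand], ...]]. A call has 1 to 10 rows; each row is the pose to reach, as a shift and turn from the pose commanded when the call began, along the tool's axes at that moment; what a row does not reach only later rows make up. A row lasts 1/12 s, in which the tool goes at most 41.7 mm and 7.16 degrees, less where a joint would pass 70% of its speed; a pose out of reach is approached as far as the arm can. A call with a gripper value outside its range is refused whole. The fingers move at their own pace and stop on an object; "force" is the grip in N (left out, the last holds). Time passes only in rows, so rows that repeat a pose let the fingers close. It gives the time, the measured TCP pose, the force, the opening and the grip force at its end, in the units of the state.
- observe(): the state, without advancing time (a new reading comes with each control period).
- get_image(name): name is "scene" or "side" or "wrist"; returns the picture (384x512x3 uint8, red, green, blue); there is no depth.
- camera_params(name): a dict with "vertical_fov" (degrees; the focal length in pixels is half the picture's height over the tangent of half this angle, whatever the lens; pixels are square), "cx", "cy" (the principal point, pixels), "T" (4x4, takes a point from camera to world coordinates). Camera axes: x right, y down, z forward; pixel columns grow to the right and rows downward; lengths in m; the calibration is good to about 2 mm. A picture is of the moment at which its call begins: read the wrist's pose just before it. camera_params takes no time and is no camera call; for the wrist camera it gives the pose at the moment of the call.
- sign_off(): hands the job in; it is judged then, once.
Trained networks look in the newest picture that a camera, given by its name, has taken for a name from the list of things; names that differ only in an ending like _2 or _b are one class to them, and where a whole thing is asked for, a point or a joint stands for the part that bears it (a point fixed in the world has none). Each returns a list of dicts, best first, with "p" (0 to 1); they miss things now and then, are a little off and sometimes report something else, mostly with a low value. They report only what shows in the picture. A call takes as long as a camera call. They do not tell look-alikes from the thing itself.
- silhouettes(query, camera): "mask" (384x512 bool, what is visible of it) and "pixel" ([column, row] in pixels, amid what is visible of it).
The state is a dict: "clock": time; "joints": joint angles; "dq": joint speeds; "joint_efforts": joint torques, N m; "position": TCP position; "ee_rot": TCP orientation; "force": force on the tool from outside, world axes, zero at the start; "ft_torque": the same for the moment, N m; "width": opening from 0.0 (shut) to 1.0 (fully open); "gripper_force": force on a finger pad.
Only numpy, scipy, OpenCV 4.12 (cv2) and the standard library are available. Lean on these libraries where they do the work, as an engineer would, in place of code of your own. Each camera call takes 0.05 s, during which the arm holds its last target. There are 200 camera calls.

## Task

Take the stub antenna with the orange band out of the rack, press it into the hole of the device housing on the sprung test fixture until it snaps in and its flange sits flush, pressing with no more than 25 N. Then, to prove that it holds, pull it straight up until the pull reaches at least 10 N and hold that for a second, never pulling with more than 18 N. Finally let go and leave it seated and upright, with everything else on the table left where it was.

Things in the scene. Friction and masses are not known exactly. Their poses are not given: they have to be found in the camera images.
- antenna: Stub antenna to fit: upright black rod with orange band and flange, 100 mm long, 45 g, round about its z (yaw is irrelevant). Origin: tip of its white foot. Going up: cone from 8 mm wide at the tip to 16 mm at 10 mm, 16 mm barb to 14 mm, 10 mm neck to 30 mm, 24 mm flange to 34 mm, 16 mm rod to 100 mm (grip there). It starts in a rack hole, flange on the rack top.
- rack: Grey plastic rack, fixed, 60 x 220 mm, 40 mm high, long along its y; origin centre of the underside. Holes 20 mm wide at y = -75, 0 and +75 mm each hold an upright antenna (orange, blue, white band; order varies), origin 10 mm above the rack's. It stands on feet, its origin 1 to 15 mm above the table. Lift an antenna 30 mm or more straight up to clear the hole.
- nest: Black device housing, 100 x 100 x 34 mm, on a blue plate on stiff springs: it yields 1 to 4 mm when pressed. Origin: centre of the 19 mm wide hole (white ring round it) in its flat top, 65 mm above the origin of the fixture at rest. Fully home, the flange rests on this top and the antenna's origin is 30 mm below this one. Snapping in takes some 4 to 10 N, before the flange meets the top.
- fixture: Fixed aluminium base of the test fixture, 150 x 150 x 12 mm, with four 10 mm wide guide posts 52 mm high, 60 mm either side of its middle in x and y; origin centre of the underside, on feet 1 to 15 mm above the table (height varies). The housing floats above it, its hole over this origin, same yaw.
- clip: White latch clip hidden inside the housing, under the hole: two spring latches snap over the barb. It rides on its own stiff spring and its height varies, so a home antenna has 2 to 7 mm of free play upward before the latches hold it; then it yields 1 to 3 mm more under the test pull. Origin: underside of its foot, hidden in the fixture; no use for aiming.
- ant_blue: Bystander: shorter black antenna with a blue band, 88 mm long, same foot and flange, in another rack hole. Origin at the tip of its foot.
- ant_white: Bystander: longer grey antenna with a white band, 112 mm long, same foot and flange, in another rack hole. Origin at the tip of its foot.
- driver: Bystander: screwdriver 150 mm long lying on the table between rack and fixture, origin under its middle, along its x axis.
- tape: Bystander: yellow ring of tape, 90 mm wide, 20 mm high, lying flat; origin centre of the underside.
- tree: Bystander: small green printed tree, 80 mm high, origin centre of the underside.
- bottle: Bystander: clear bottle 130 mm high, 52 mm wide, origin centre of the underside.
- phone: Bystander: black phone 74 x 155 x 9 mm lying flat, origin centre of the underside.
- charger: Bystander: white charger block 45 x 50 x 28 mm, origin centre of the underside.
Mind the look-alikes: they are no part of the job. What is shaped like the antenna but green or pink is not meant.

How it is judged:
On the way, in this order (a step that is already met when the one before it is completed fails the run):
1. the antenna is pressed fully home in the housing (flange within 1.5 mm of flush, centred) (z of antenna in the frame of nest below -0.0285 m and horizontal distance between antenna and nest below 0.004 m), for 0.1 s.
2. the seated antenna is pulled upward with 10 to 18 N and held so for half a second (contact force between antenna and clip between 10 and 18 N and z of antenna in the frame of nest between -0.0285 and -0.02 m and horizontal distance between antenna and nest below 0.004 m), for 0.5 s.
At the end, for the whole second after the job is handed in: The antenna stands released and at rest in the housing's hole: its flange within 1.5 mm of the housing top, centred within 4 mm, upright within 0.08 rad, after a pull of 10 to 18 N held for half a second (all of step 1 and z of antenna in the frame of nest above -0.0315 m and angle between antenna's own z axis and vertical below 0.08 rad and linear speed of antenna below 0.01 m/s and contact force between the fingers and antenna below 0.1 N); the robot touches nothing.
It fails at once if the antenna was pulled against the latches, or forced into them, with more than 18 N (contact force between antenna and clip above 18 N).
It fails at once if the housing was pressed down with more than 25 N (z of nest in the frame of fixture below 0.0614 m).
It fails at once if another thing on the table was moved by more than 25 mm (distance of any of driver, tape, tree, bottle, phone, charger, ant_blue, ant_white from where it was at the start of the episode above 0.025 m).
It also fails if it takes over 72 s, if anything falls off the work surface, if the arm or the gripper's body presses on something with over 40 N, if the wrist force passes 120 N, or if a joint passes its speed limit or range.

## Working session

There is one attempt and no reset: what is moved stays moved. The work goes in short steps, Python scripts to look and compute and a tool call to move; the robot and the scene stay as the last step left them, time stands still between calls to the robot, and variables do not carry over. Pictures are saved under pics/ and viewed, at most 10 in all, crops included, and the job is handed in when it is done.

Besides the shell and the picture viewer there is one more tool, called in YAML: its name, and indented under it one key for each argument. jog_arm: Moves the arm, as the interface text tells. Its arguments: {"type":"object","properties":{"motion":{"type":"array"},"force":{"type":"number"}},"required":["motion"]}

```bash
mkdir -p pics; cat > h.py <<'E'
import numpy as np, cv2
from cell import *
def K(c):
    p=camera_params(c); f=192/np.tan(np.radians(p["vertical_fov"])/2); return p,f
def ray(c,px):
    p,f=K(c); T=np.array(p["T"]); d=T[:3,:3]@np.array([(px[0]-p["cx"])/f,(px[1]-p["cy"])/f,1]); return T[:3,3],d/np.linalg.norm(d)
def at_z(c,px,z):
    o,d=ray(c,px); return o+d*(z-o[2])/d[2]
def proj(c,X):
    p,f=K(c); T=np.array(p["T"]); q=T[:3,:3].T@(np.array(X)-T[:3,3]); return np.array([p["cx"]+f*q[0]/q[2],p["cy"]+f*q[1]/q[2]])
def tri(c1,p1,c2,p2):
    o1,d1=ray(c1,p1);o2,d2=ray(c2,p2)
    s=np.linalg.lstsq(np.stack([d1,-d2],1),o2-o1,rcond=None)[0]
    a=o1+s[0]*d1;b=o2+s[1]*d2; return (a+b)/2,np.linalg.norm(a-b)
def save(c,n):
    im=get_image(c); cv2.imwrite(f"pics/{n}.png",im[:,:,::-1]); return im
E
python3 - <<'E'
from h import *
s=observe();print(s["clock"],s["position"],s["ee_rot"],s["force"],grasp_offset)
ims=[save(c,c+"0") for c in("scene","side","wrist")]
for c in("scene","side","wrist"):
    T=np.array(camera_params(c)["T"]);print(c,T.round(3).tolist(),camera_params(c)["vertical_fov"])
    for q in("antenna","ant_blue","ant_white","nest","rack","fixture"):
        for r in silhouettes(q,c)[:3]:
            ys,xs=np.where(r["mask"]);print(q,round(r["p"],2),np.round(r["pixel"]),xs.min(),xs.max(),ys.min(),ys.max())
print(observe()["clock"])
E
```

```text
0.0 [ 6.24486692e-01 -7.87347858e-05  2.25928308e-01] [-2.22079801e+00 -2.22063908e+00  1.96056822e-03] [0.38898358 0.15308642 0.29242493] 0.0188
scene [[-0.564, 0.667, -0.487, 1.025], [0.826, 0.457, -0.331, 0.308], [0.001, -0.589, -0.808, 0.908], [0.0, 0.0, 0.0, 1.0]] 52.35593486445944
antenna 0.67 [193. 200.] 190 200 189 211
antenna 0.48 [266. 166.] 264 271 161 171
antenna 0.46 [240. 179.] 236 241 179 189
ant_blue 0.37 [223. 171.] 220 226 170 176
nest 0.73 [327. 243.] 295 361 213 276
rack 0.57 [226. 170.] 190 254 148 210
fixture 0.95 [326. 246.] 287 364 209 284
side [[-0.751, -0.44, 0.492, 0.016], [-0.66, 0.502, -0.558, 0.566], [-0.002, -0.744, -0.668, 0.784], [0.0, 0.0, 0.0, 1.0]] 51.00799849373663
antenna 0.64 [306. 213.] 304 313 198 227
antenna 0.45 [248. 175.] 245 252 161 188
ant_white 0.48 [313. 161.] 309 317 146 171
nest 0.63 [198. 254.] 156 238 221 287
rack 0.89 [287. 183.] 254 327 163 210
fixture 0.61 [198. 258.] 155 241 220 294
wrist [[1.0, -0.001, -0.001, 0.625], [-0.001, -0.953, -0.303, 0.083], [-0.0, 0.303, -0.953, 0.386], [0.0, 0.0, 0.0, 1.0]] 68.26943231712325
antenna 0.87 [ 75. 227.] 48 96 213 242
antenna 0.82 [238. 245.] 233 250 222 264
antenna 0.73 [250. 301.] 244 257 263 313
ant_blue 0.73 [161. 304.] 152 167 295 316
ant_white 0.46 [155. 325.] 150 166 320 331
nest 0.91 [160.  32.] 85 224 0 66
rack 0.81 [183. 232.] 145 208 197 330
rack 0.66 [160. 310.] 151 167 295 317
fixture 0.73 [160.  32.] 79 231 0 74
1.05
```

```bash
python3 - <<'E'
import cv2,numpy as np
a=cv2.resize(cv2.imread("pics/scene0.png")[110:310,150:416],None,fx=3,fy=3,interpolation=2)[:600]
b=cv2.resize(cv2.imread("pics/side0.png")[120:320,130:396],None,fx=3,fy=3,interpolation=2)[:600]
cv2.imwrite("pics/a.png",a);cv2.imwrite("pics/b.png",b)
E
```

```text
(no output)
```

View pics/a.png

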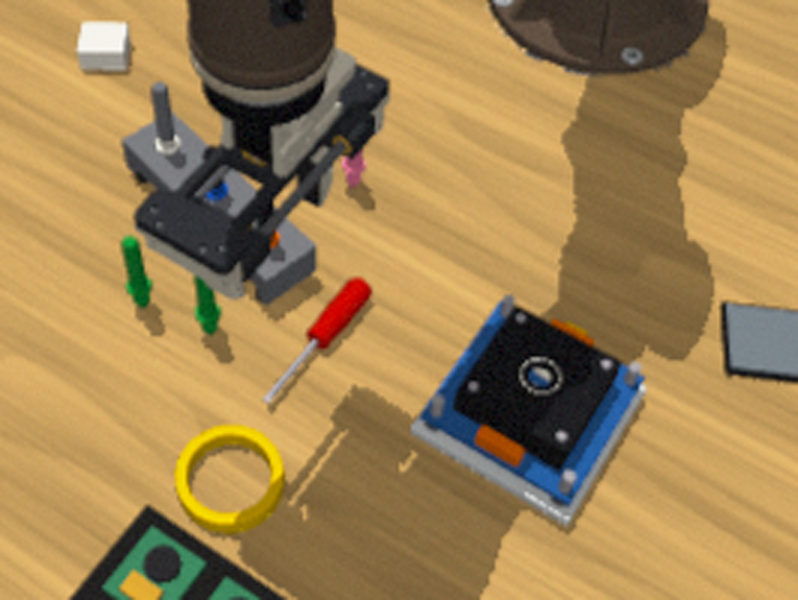

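View pics/b.png

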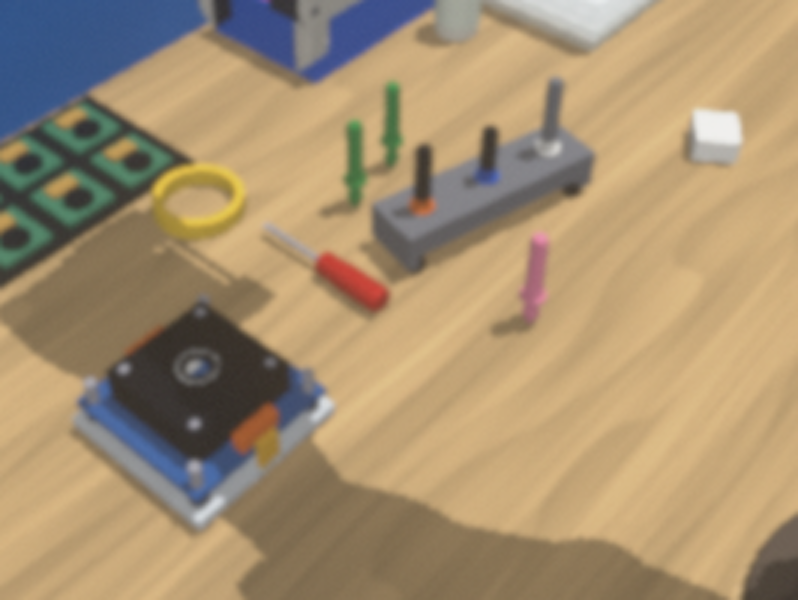

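View pics/wrist0.png

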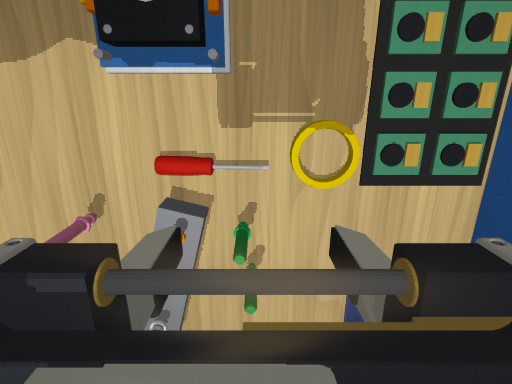

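The scene and side views show the ring of the hole (scene ~330,236; side ~196,242). The orange antenna is at the fixture end of the rack (side: top ~271,169, flange ~271,188; scene flange ~241,190). Pink and green decoys stand beside the rack.

```bash
python3 - <<'E'
from h import *
print("hole",tri("scene",(330.3,235.7),"side",(195.7,242.3)))
for n,a in(("sc","scene"),("si","side")):
    px=(330.3,235.7) if a=="scene" else (195.7,242.3)
    print(n,at_z(a,px,.073))
print("orange fl",tri("scene",(241,189.5),"side",(271,188.3)), "white fl",tri("scene",(150+168/3,110+146/3),"side",(312.7,169.3)))
print("white top",tri("scene",(150+160/3,110+85/3),"side",(130+556/3,120+80/3)))
for z in(.05,.057): print("o",at_z("side",(271,188.3),z),"b",at_z("side",(292.3,179.3),z),"w",at_z("side",(312.7,169.3),z))
for z in(.118,.125): print("otop",at_z("side",(130+424/3,120+148/3),z))
# nest yaw from side corner screws
for z in(.073,):
  P=[at_z("side",(130+x/3,120+y/3),z) for x,y in((200,312),(270,363),(194,424),(124,369))]
  print(np.array(P).round(4),np.mean(P,0)); d=P[1]-P[0]; print(np.degrees(np.arctan2(d[1],d[0])))
E
```

```text
hole (array([0.51908122, 0.19126472, 0.06702495]), np.float64(0.00287613081492352))
sc [0.52331036 0.19345874 0.073     ]
si [0.51478612 0.19285922 0.073     ]
orange fl (array([ 0.51720293, -0.08217204,  0.05090191]), np.float64(0.006519962395215989)) white fl (array([ 0.48169069, -0.23197316,  0.04624705]), np.float64(0.003563475243760649))
white top (array([ 0.48091138, -0.23076769,  0.12908844]), np.float64(0.0007240674020805136))
o [ 0.51809187 -0.08712022  0.05      ] b [ 0.49708125 -0.15593613  0.05      ] w [ 0.47954598 -0.23041796  0.05      ]
o [ 0.51329992 -0.08089631  0.057     ] b [ 0.49248963 -0.14905607  0.057     ] w [ 0.47512156 -0.22282773  0.057     ]
otop [ 0.51811227 -0.08515806  0.118     ]
otop [ 0.51283095 -0.07831944  0.125     ]
[[0.5556 0.1519 0.073 ]
 [0.4754 0.1531 0.073 ]
 [0.4761 0.2318 0.073 ]
 [0.5555 0.2313 0.073 ]] [0.51561986 0.19203289 0.073     ]
179.12911397200637
```

jog_arm:
  motion:
    - [[-0.02,-0.026,0.012,0,0,0,0],[-0.04,-0.053,0.025,0,0,0,0],[-0.06,-0.08,0.04,0,0,0,0],[-0.083,-0.107,0.05,0,0,0,0],[-0.083,-0.107,0.05,0,0,0,0],[-0.083,-0.107,0.05,0,0,0,0]]

```text
clock: 1.55
position: [0.5163, -0.0847, 0.1765]
ee_rot: [-2.225, -2.217, 0.002]
force: [0.2, 0.8, 1.1]
width: 0.618
gripper_force: 0.0
```

```bash
python3 - <<'E'
from h import *
s=observe();print(s["clock"],s["position"],s["ee_rot"],s["width"],s["force"])
print(at_z("side",(248,187),0.0),at_z("side",(130+392/3,120+163/3),0.0),"pink",at_z("side",(130+530/3,120+318/3),0))
im=save("wrist","w1"); p,_=K("wrist")
for z in(.051,.116): print(z,proj("wrist",(.517,-.083,z)))
for r in silhouettes("antenna","wrist")[:4]:
    ys,xs=np.where(r["mask"]);print(round(r["p"],2),np.round(r["pixel"]),xs.min(),xs.max(),ys.min(),ys.max())
E
```

```text
1.55 [ 0.51631268 -0.0847116   0.17650631] [-2.22469137e+00 -2.21725921e+00  1.95982504e-03] 0.617787787652454 [0.15198476 0.76033765 1.10126056]
[ 0.60675109 -0.09155317  0.        ] [ 6.16330324e-01 -1.60356395e-01 -1.11022302e-16] pink [ 0.38653559 -0.07755179  0.        ]
0.051 [254.25195582 183.49817476]
0.116 [253.95556324 205.1717266 ]
0.93 [123. 180.] 102 152 162 198
0.85 [342. 191.] 325 364 173 211
0.7 [341. 235.] 331 351 226 243
0.61 [260. 194.] 249 270 176 215
```

View pics/w1.png

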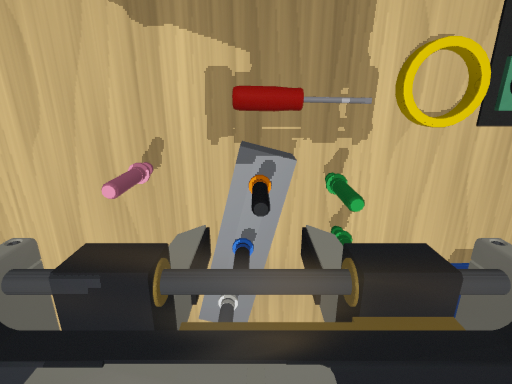

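The orange antenna shows its flange at about (260,184) and its top at (261,209), 6 px right of the prediction.

```bash
python3 - <<'E'
from h import *
print(at_z("wrist",(261,209),.117),at_z("wrist",(260,184),.051),observe()["position"],observe()["width"])
print(proj("wrist",(.607,-.0915,0)),proj("wrist",(.607,-.0915,.1)))
E
```

```text
[ 0.5238     -0.08531979  0.117     ] [ 0.52404322 -0.08281926  0.051     ] [ 0.51894294 -0.08256376  0.17728713] 0.5340935794100945
[326.67063094 179.17340736] [353.57968718 208.45754826]
```

jog_arm:
  motion:
    - [[-0.002,0.002,0.02,0,0,0,0],[-0.002,0.002,0.045,0,0,0,0],[-0.002,0.002,0.07,0,0,0,0],[-0.002,0.002,0.095,0,0,0,0],[-0.002,0.002,0.109,0,0,0,0],[-0.002,0.002,0.109,0,0,0,0],[-0.002,0.002,0.109,0,0,0,0]]

```text
clock: 2.23
position: [0.5208, -0.0841, 0.0676]
ee_rot: [-2.219, -2.223, 0.0]
force: [0.9, -0.7, 0.2]
width: 0.501
gripper_force: 0.0
```

jog_arm:
  motion:
    - [[0,0,0,0,0,0,1],[0,0,0,0,0,0,1],[0,0,0,0,0,0,1],[0,0,0,0,0,0,1],[0,0,0,0,0,0,1],[0,0,0,0,0,0,1],[0,0,0,0,0,0,1]]
  force: 50

```text
clock: 2.82
position: [0.5204, -0.085, 0.0683]
ee_rot: [2.221, 2.221, 0.001]
force: [-1.7, 0.5, 5.8]
width: 0.165
gripper_force: 50.0
```

jog_arm:
  motion:
    - [[0,0,-0.01,0,0,0,1],[0,0,-0.025,0,0,0,1],[0,0,-0.045,0,0,0,1],[0,0,-0.07,0,0,0,1],[0,0,-0.095,0,0,0,1],[0,0,-0.11,0,0,0,1],[0.01,0,-0.112,0,0,0,1],[0.03,0,-0.112,0,0,0,1],[0.05,0,-0.112,0,0,0,1],[0.075,0,-0.112,0,0,0,1]]

```text
clock: 3.65
position: [0.5193, -0.0097, 0.1793]
ee_rot: [-2.223, -2.219, 0.001]
force: [0.2, -0.0, -0.2]
width: 0.166
gripper_force: 50.0
```

jog_arm:
  motion:
    - [[0.025,0,0,0,0,0,1],[0.05,0,0,0,0,0,1],[0.075,0,0,0,0,0,1],[0.1,0,0,0,0,0,1],[0.125,0,0,0,0,0,1],[0.15,0,0,0,0,0,1],[0.17,0,0,0,0,0,1],[0.175,0,0,0,0,0,1],[0.175,0,0,0,0,0,1],[0.175,0,0,0,0,0,1]]

```text
clock: 4.48
position: [0.5195, 0.1645, 0.1792]
ee_rot: [-2.221, -2.222, 0.002]
force: [-0.1, -0.7, -0.7]
width: 0.166
gripper_force: 50.0
```

```bash
python3 - <<'E'
from h import *
s=observe();print(s["clock"],s["position"],s["ee_rot"],s["width"],s["force"])
a=save("wrist","w2");s=observe();print(s["position"]);np.save("T2.npy",camera_params("wrist")["T"])
b=save("side","s2");c=save("scene","c2");s=observe();print(s["position"])
g=lambda im,x,y:cv2.resize(im[y:y+150,x:x+130,::-1],None,fx=4,fy=4,interpolation=2)
cv2.imwrite("pics/d.png",np.hstack([g(b,130,150)[:,:400],g(c,270,150)[:,:400]]))
for q in("nest","antenna"):
  for cam in("side","scene","wrist"):
    for r in silhouettes(q,cam)[:2]:
      ys,xs=np.where(r["mask"]);print(q,cam,round(r["p"],2),np.round(r["pixel"]),xs.min(),xs.max(),ys.min(),ys.max())
E
```

```text
4.4833 [0.51945997 0.16451826 0.17915848] [-2.2210277  -2.22168042  0.00227172] 0.16558537144476654 [-0.09031545 -0.73749732 -0.65194965]
[0.51974509 0.16370569 0.17929359]
[0.52003491 0.16344067 0.17958223]
nest side 0.89 [195. 256.] 156 238 221 286
nest side 0.51 [244. 213.] 227 259 200 223
nest scene 0.86 [328. 241.] 291 361 217 276
nest wrist 0.69 [257. 150.] 186 325 87 217
antenna side 0.71 [308. 216.] 304 312 199 226
antenna side 0.68 [249. 171.] 245 251 161 187
antenna scene 0.61 [194. 199.] 191 199 189 211
antenna scene 0.6 [219. 208.] 214 222 198 219
antenna wrist 0.75 [252. 242.] 240 270 210 306
```

View pics/w2.png

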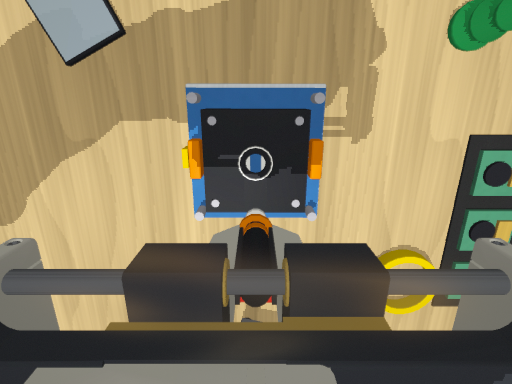

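View pics/d.png

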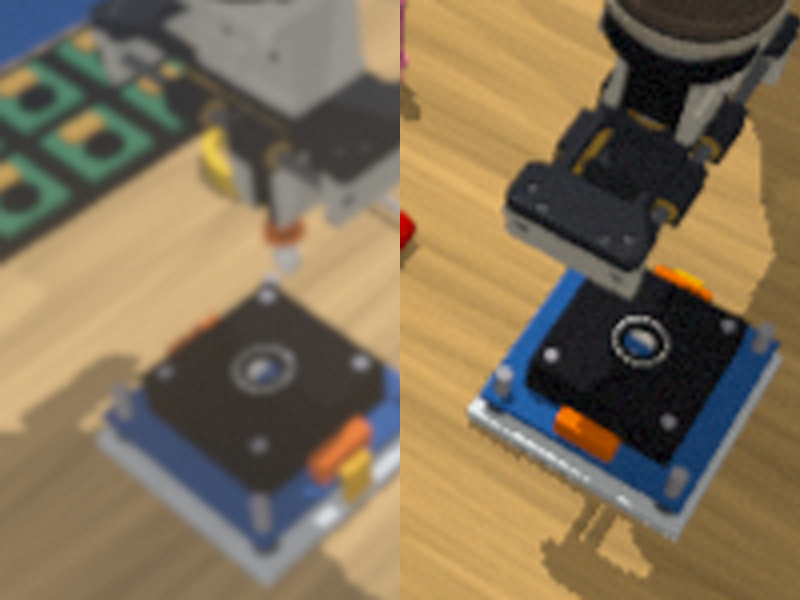

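Wrist ring centre is at (256,163), with the flange directly below it at x≈256, so x is aligned. Side ring is at (196,242) and scene ring at (330,235); the antenna hangs straight.

```bash
python3 - <<'E'
from h import *
T=np.load("T2.npy")
s=observe();print(s["position"],s["clock"],s["force"])
w=(256,163)
for c,px in(("side",(196,242.2)),("scene",(330,235.25))): print(c,tri("wrist",w,c,px))
print(tri("side",(196,242.2),"scene",(330,235.25)))
# joint LSQ, 3 rays
A=np.zeros((3,3));b=np.zeros(3)
for c,px in(("side",(196,242.2)),("scene",(330,235.25)),("wrist",w)):
    o,d=ray(c,px);M=np.eye(3)-np.outer(d,d);A+=M;b+=M@o
print("lsq",np.linalg.solve(A,b))
for z in(.066,.070,.074): print(z,at_z("wrist",w,z))
# orange band/foot tip in side: predicted foot tip
p=s["position"]
for z in(-.051,):print("tip pred",proj("side",p+[0,0,z]),"seen",130+288/4,150+270/4, "flange pred",proj("side",p+[0,0,-.019]),"seen",130+284/4,150+234/4)
print("wrist flange pred",proj("wrist",p+[0,0,-.019]), proj("wrist",p+[0,.012,-.019]))
E
```

```text
[0.52011186 0.16457528 0.17980131] 4.9333 [-0.74709748 -0.87062824 -0.91792535]
side (array([0.52056228, 0.1884448 , 0.06459604]), np.float64(0.0013284234781711039))
scene (array([0.52091406, 0.19112236, 0.07051363]), np.float64(0.0015849458601932716))
(array([0.51861947, 0.1903745 , 0.06722116]), np.float64(0.0022664337150341274))
lsq [0.51953465 0.1900693  0.06722964]
0.066 [0.52082683 0.18936351 0.066     ]
0.07 [0.52082144 0.1902094  0.07      ]
0.074 [0.52081606 0.19105529 0.074     ]
tip pred [200.99830877 217.70540325] seen 202.0 217.5 flange pred [199.76921666 207.6013385 ] seen 201.0 208.5
wrist flange pred [255.21959614 227.00924191] [255.18502106 210.76993009]
```

jog_arm:
  motion:
    - [[0.012,0,0.01,0,0,0,1],[0.0255,0,0.025,0,0,0,1],[0.0255,0,0.043,0,0,0,1],[0.0255,0,0.043,0,0,0,1],[0.0255,0,0.043,0,0,0,1],[0.0255,0,0.043,0,0,0,1]]

```text
clock: 5.43
position: [0.5202, 0.1905, 0.137]
ee_rot: [2.222, 2.221, -0.0]
force: [0.0, 0.5, -0.6]
width: 0.167
gripper_force: 50.0
```

```bash
python3 - <<'E'
from h import *
s=observe();print(s["clock"],s["position"],s["ee_rot"],s["force"])
a=save("wrist","w3");b=save("side","s3");c=save("scene","c3");s=observe();print(s["position"],s["force"])
g=lambda im,x,y:cv2.resize(im[y:y+60,x:x+65,::-1],None,fx=6,fy=6,interpolation=2)
cv2.imwrite("pics/e.png",np.hstack([g(b,165,200),g(c,300,190)]))
p=s["position"]
for c in("side","scene"):print(c,"tip pred",proj(c,p+[0,0,-.051]))
E
```

```text
5.4333 [0.52024022 0.19054516 0.137024  ] [ 2.22165945e+00  2.22098030e+00 -5.85039444e-06] [ 0.02539013  0.523914   -0.55591581]
[0.5206748  0.19047194 0.13763665] [-0.20646078 -0.08856906 -0.38177788]
side tip pred [194.15705901 236.50751981]
scene tip pred [330.61034949 231.50339142]
```

View pics/e.png

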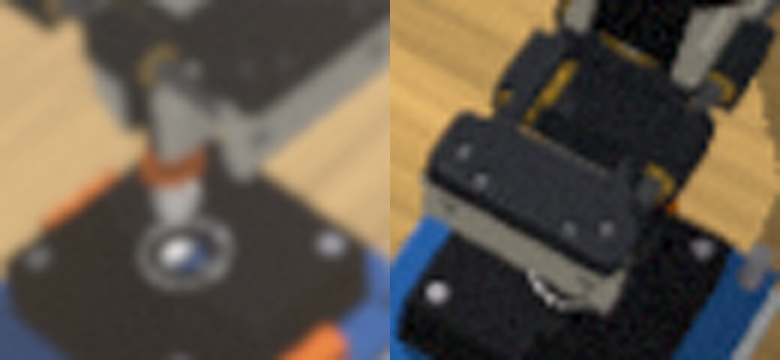

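jog_arm:
  motion:
    - [[-0.0005,-0.0005,0.004,0,0,0,1],[-0.0005,-0.0005,0.008,0,0,0,1],[-0.0005,-0.0005,0.012,0,0,0,1],[-0.0005,-0.0005,0.016,0,0,0,1],[-0.0005,-0.0005,0.02,0,0,0,1],[-0.0005,-0.0005,0.024,0,0,0,1],[-0.0005,-0.0005,0.026,0,0,0,1],[-0.0005,-0.0005,0.026,0,0,0,1]]

```text
clock: 6.25
position: [0.5193, 0.1899, 0.1101]
ee_rot: [-2.221, -2.221, 0.001]
force: [0.4, 1.0, -0.7]
width: 0.165
gripper_force: 50.0
```

jog_arm:
  motion:
    - [[0,0,0.002,0,0,0,1],[0,0,0.004,0,0,0,1],[0,0,0.006,0,0,0,1],[0,0,0.006,0,0,0,1]]

```text
clock: 6.58
position: [0.5198, 0.1903, 0.105]
ee_rot: [2.221, 2.221, 0.001]
force: [-1.7, 0.4, 4.7]
width: 0.166
gripper_force: 50.0
```

jog_arm:
  motion:
    - [[0,-0.0005,0.001,0,0,0,1],[0,-0.0005,0.002,0,0,0,1],[0,-0.0005,0.002,0,0,0,1],[0,-0.0005,0.002,0,0,0,1]]

```text
clock: 6.92
position: [0.5198, 0.1904, 0.1036]
ee_rot: [2.221, 2.221, 0.003]
force: [-1.0, 0.2, 7.0]
width: 0.167
gripper_force: 50.0
```

jog_arm:
  motion:
    - [[0,-0.0005,0.001,0,0,0,1],[0,-0.0005,0.0015,0,0,0,1],[0,-0.0005,0.0015,0,0,0,1],[0,-0.0005,0.0015,0,0,0,1]]

```text
clock: 7.25
position: [0.5187, 0.1903, 0.1011]
ee_rot: [-2.221, -2.222, -0.001]
force: [0.3, 1.0, -2.7]
width: 0.169
gripper_force: 50.0
```

jog_arm:
  motion:
    - [[0,0,0.001,0,0,0,1],[0,0,0.002,0,0,0,1],[0,0,0.003,0,0,0,1],[0,0,0.003,0,0,0,1],[0,0,0.003,0,0,0,1]]

```text
clock: 7.67
position: [0.5188, 0.1901, 0.0984]
ee_rot: [2.221, 2.221, 0.001]
force: [0.6, 1.3, 4.7]
width: 0.166
gripper_force: 50.0
```

jog_arm:
  motion:
    - [[0,0,0.001,0,0,0,1],[0,0,0.001,0,0,0,1],[0,0,0.001,0,0,0,1]]

```text
clock: 7.92
position: [0.5186, 0.19, 0.0972]
ee_rot: [2.222, 2.221, 0.0]
force: [0.5, 0.8, 3.4]
width: 0.163
gripper_force: 50.0
```

jog_arm:
  motion:
    - [[0,0,0.001,0,0,0,1],[0,0,0.001,0,0,0,1],[0,0,0.001,0,0,0,1]]

```text
clock: 8.17
position: [0.5185, 0.1899, 0.0961]
ee_rot: [2.221, 2.221, -0.0]
force: [0.3, 0.4, 2.5]
width: 0.167
gripper_force: 50.0
```

jog_arm:
  motion:
    - [[0,0,0.001,0,0,0,1],[0,0,0.002,0,0,0,1],[0,0,0.002,0,0,0,1],[0,0,0.002,0,0,0,1]]

```text
clock: 8.5
position: [0.5183, 0.1897, 0.0939]
ee_rot: [-2.222, -2.221, 0.001]
force: [1.4, 0.3, -0.2]
width: 0.165
gripper_force: 50.0
```

jog_arm:
  motion:
    - [[0,0,0.001,0,0,0,1],[0,0,0.002,0,0,0,1],[0,0,0.002,0,0,0,1],[0,0,0.002,0,0,0,1]]

```text
clock: 8.83
position: [0.5184, 0.1899, 0.0921]
ee_rot: [-2.222, -2.221, 0.0]
force: [1.9, -0.2, -0.0]
width: 0.169
gripper_force: 50.0
```

jog_arm:
  motion:
    - [[0,0.0005,0.001,0,0,0,1],[0,0.0005,0.002,0,0,0,1],[0,0.0005,0.002,0,0,0,1],[0,0.0005,0.002,0,0,0,1]]

```text
clock: 9.17
position: [0.5187, 0.1899, 0.09]
ee_rot: [-2.221, -2.221, 0.001]
force: [0.2, 0.2, -0.8]
width: 0.168
gripper_force: 50.0
```

jog_arm:
  motion:
    - [[0,0,0.001,0,0,0,1],[0,0,0.001,0,0,0,1],[0,0,0.001,0,0,0,1]]

```text
clock: 9.42
position: [0.5188, 0.19, 0.0893]
ee_rot: [-2.221, -2.221, 0.0]
force: [-1.5, -1.1, 2.6]
width: 0.164
gripper_force: 50.0
```

jog_arm:
  motion:
    - [[0,0,0.001,0,0,0,1],[0,0,0.001,0,0,0,1],[0,0,0.001,0,0,0,1]]

```text
clock: 9.67
position: [0.5189, 0.19, 0.0886]
ee_rot: [-2.221, -2.221, 0.0]
force: [-2.7, -1.0, 7.9]
width: 0.168
gripper_force: 50.0
```

jog_arm:
  motion:
    - [[0,-0.0005,0.0005,0,0,0,1],[0,-0.0005,0.0005,0,0,0,1],[0,-0.0005,0.0005,0,0,0,1],[0,-0.0005,0.0005,0,0,0,1]]

```text
clock: 10.0
position: [0.5188, 0.19, 0.0884]
ee_rot: [2.221, 2.221, 0.001]
force: [-3.0, -1.3, 9.5]
width: 0.166
gripper_force: 50.0
```

jog_arm:
  motion:
    - [[0,-0.0005,-0.001,0,0,0,1],[0,-0.0005,-0.002,0,0,0,1],[0,-0.0005,-0.003,0,0,0,1],[0,-0.0005,-0.003,0,0,0,1]]

```text
clock: 10.33
position: [0.5183, 0.19, 0.0908]
ee_rot: [2.221, 2.221, 0.001]
force: [2.1, -1.1, -0.1]
width: 0.165
gripper_force: 50.0
```

jog_arm:
  motion:
    - [[0,0,-0.001,0,0,0,1],[0,0,-0.001,0,0,0,1],[0,0,-0.001,0,0,0,1]]

```text
clock: 10.58
position: [0.5181, 0.1899, 0.0916]
ee_rot: [2.222, 2.221, -0.0]
force: [2.1, -0.4, -1.2]
width: 0.168
gripper_force: 50.0
```

jog_arm:
  motion:
    - [[0,0.0005,-0.001,0,0,0,1],[0,0.0005,-0.001,0,0,0,1],[0,0.0005,-0.001,0,0,0,1]]

```text
clock: 10.83
position: [0.5185, 0.19, 0.0928]
ee_rot: [-2.222, -2.221, 0.0]
force: [1.7, -0.3, -0.6]
width: 0.165
gripper_force: 50.0
```

jog_arm:
  motion:
    - [[0,0,-0.001,0,0,0,1],[0,0,-0.001,0,0,0,1],[0,0,-0.001,0,0,0,1]]

```text
clock: 11.08
position: [0.5185, 0.19, 0.0938]
ee_rot: [2.222, 2.221, 0.0]
force: [1.2, 0.2, -1.5]
width: 0.165
gripper_force: 50.0
```

jog_arm:
  motion:
    - [[0,0,-0.001,0,0,0,1],[0,0,-0.001,0,0,0,1],[0,0,-0.001,0,0,0,1]]

```text
clock: 11.33
position: [0.5185, 0.19, 0.0948]
ee_rot: [2.221, 2.221, 0.0]
force: [1.5, -0.4, -0.8]
width: 0.163
gripper_force: 50.0
```

jog_arm:
  motion:
    - [[0,0,-0.001,0,0,0,1],[0,0,-0.001,0,0,0,1],[0,0,-0.001,0,0,0,1]]

```text
clock: 11.58
position: [0.5185, 0.19, 0.0958]
ee_rot: [2.222, 2.221, 0.0]
force: [1.0, -0.3, -0.4]
width: 0.169
gripper_force: 50.0
```

jog_arm:
  motion:
    - [[0,0,-0.001,0,0,0,1],[0,0,-0.001,0,0,0,1],[0,0,-0.001,0,0,0,1]]

```text
clock: 11.83
position: [0.5184, 0.19, 0.0965]
ee_rot: [-2.221, -2.221, 0.0]
force: [2.2, -0.5, -5.3]
width: 0.166
gripper_force: 50.0
```

jog_arm:
  motion:
    - [[0,0,-0.0005,0,0,0,1],[0,0,-0.001,0,0,0,1],[0,0,-0.001,0,0,0,1]]

```text
clock: 12.08
position: [0.5183, 0.1899, 0.0974]
ee_rot: [-2.221, -2.221, 0.001]
force: [3.1, 1.4, -11.0]
width: 0.17
gripper_force: 50.0
```

jog_arm:
  motion:
    - [[0,0.0005,-0.0005,0,0,0,1],[0,0.0005,-0.0005,0,0,0,1],[0,0.0005,-0.0005,0,0,0,1]]

```text
clock: 12.33
position: [0.5185, 0.1899, 0.0978]
ee_rot: [-2.221, -2.221, 0.002]
force: [1.9, 1.1, -13.9]
width: 0.167
gripper_force: 50.0
```

jog_arm:
  motion:
    - [[0,0,0,0,0,0,1],[0,0,0,0,0,0,1],[0,0,0,0,0,0,1],[0,0,0,0,0,0,1],[0,0,0,0,0,0,1],[0,0,0,0,0,0,1],[0,0,0,0,0,0,1]]

```text
clock: 12.92
position: [0.5186, 0.1899, 0.098]
ee_rot: [-2.221, -2.221, 0.001]
force: [-1.1, 0.8, -13.7]
width: 0.166
gripper_force: 50.0
```

jog_arm:
  motion:
    - [[0,0,0,0,0,0,1],[0,0,0,0,0,0,1],[0,0,0,0,0,0,1],[0,0,0,0,0,0,1],[0,0,0,0,0,0,1],[0,0,0,0,0,0,1],[0,0,0,0,0,0,1]]

```text
clock: 13.5
position: [0.5187, 0.1899, 0.0981]
ee_rot: [-2.221, -2.221, 0.001]
force: [-0.9, 0.5, -14.9]
width: 0.166
gripper_force: 50.0
```

jog_arm:
  motion:
    - [[0,0,0.001,0,0,0,1],[0,0,0.0025,0,0,0,1],[0,0,0.004,0,0,0,1],[0,0,0.0055,0,0,0,1],[0,0,0.007,0,0,0,1],[0,0,0.0085,0,0,0,1],[0,0,0.009,0,0,0,1],[0,0,0.009,0,0,0,1]]

```text
clock: 14.17
position: [0.5197, 0.1902, 0.0896]
ee_rot: [2.221, 2.221, 0.002]
force: [0.2, -0.9, 1.7]
width: 0.165
gripper_force: 50.0
```

jog_arm:
  motion:
    - [[0,0,0.0005,0,0,0,1],[0,0,0.0005,0,0,0,0],[0,0,0.0005,0,0,0,0],[0,0,0.0005,0,0,0,0],[0,0,0.0005,0,0,0,0],[0,0,0.0005,0,0,0,0],[0,0,0.0005,0,0,0,0]]

```text
clock: 14.75
position: [0.519, 0.1899, 0.0887]
ee_rot: [2.222, 2.221, -0.0]
force: [0.6, 0.2, -0.1]
width: 0.495
gripper_force: 0.0
```

jog_arm:
  motion:
    - [[0,0,-0.01,0,0,0,0],[0,0,-0.03,0,0,0,0],[0,0,-0.055,0,0,0,0],[0,0,-0.08,0,0,0,0],[-0.03,0,-0.1,0,0,0,0],[-0.065,0,-0.11,0,0,0,0],[-0.1,0,-0.11,0,0,0,0],[-0.11,0,-0.11,0,0,0,0],[-0.11,0,-0.11,0,0,0,0]]

```text
clock: 15.5
position: [0.5192, 0.0758, 0.1997]
ee_rot: [2.227, 2.214, -0.0]
force: [0.4, -0.4, -0.5]
width: 0.501
gripper_force: 0.0
```

```bash
python3 - <<'E'
from h import *
s=observe();print(s["clock"],s["position"],s["force"],s["width"])
a=save("wrist","w4");b=save("side","s4")
g=lambda im,x,y:cv2.resize(im[y:y+120,x:x+100,::-1],None,fx=4,fy=4,interpolation=2)
cv2.imwrite("pics/f.png",np.hstack([g(b,150,170),g(a,205,40)]))
E
```

```text
15.5 [0.51920937 0.07581179 0.19974084] [ 0.41148109 -0.39407691 -0.5127051 ] 0.5009676396754305
```

View pics/f.png

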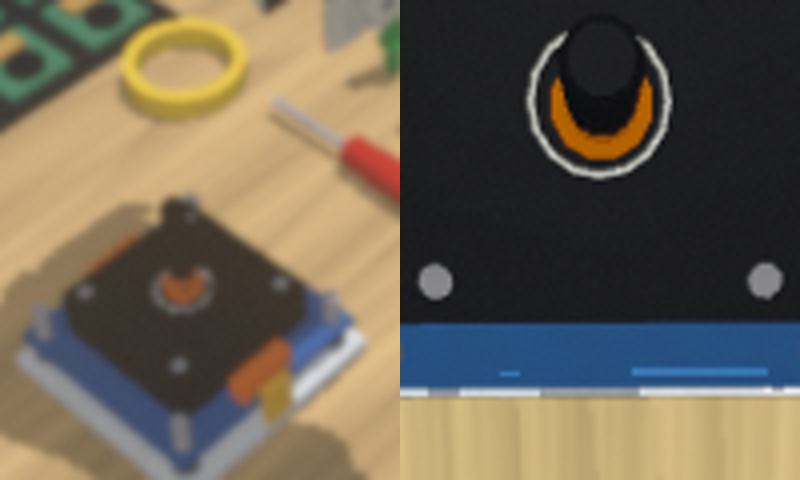

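The orange flange sits centred inside the ring on the housing top and the rod is upright. Handing in.

```bash
python3 -c "
from cell import *
print(sign_off())"
```

```text
the job is handed in; nothing more can be done
None
```

I pressed the orange-band antenna home with about 10 N, held it under a pull of about 14 N for over a second, then released it seated and upright, and handed the job in at about 16 s; the sign-off gave no verdict.

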